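# Make up two wheel kits at the glass cutter's bench

## Robot

A 7-joint arm with a two-finger parallel gripper is mounted at the origin on the work surface. World frame = base frame: x ahead of the robot, y to its left, z up, the work surface at z = 0. Lengths are in m, angles in rad, forces in N, time in s.
With the tool pointing down it reaches from about 0.4 to 0.85 m from the base axis. Payload 4.5 kg.
Tool frame: the origin (TCP) lies at the very end of the fingers, on their centre line; the grasp point (between the pads) lies 19 mm behind it (grip_point_offset is the distance from the TCP to the grasp point, in m); z points along the fingers, y is the line along which they close (so a half turn about z gives the same grasp; the last joint's range is limited). The gripper opens to 88 mm and grips with 3 to 60 N. Pads are 18 mm wide; open, the fingers measure 123 mm over their backs; the gripper's body (75 mm by 187 mm) begins 45 mm behind the grasp point.
Start: joints at [1.217, 0.689, -0.195, 1.565, 0.157, 0.902, -0.215], TCP at [0.236, -0.579, 0.239] pointing down, gripper open.
Joint ranges: [-3.01, 3.01], [-0.46, 2.08], [-1.47, 1.51], [0.13, 2.56], [-1, 4.14], [0.04, 2.09], [-2.66, 2.66]. Speed limits (rad/s): [2.57, 2.57, 3.14, 3.14, 3.14, 3.14, 3.14].

## Interface

Orientations are given as a rotation vector (axis times angle).
In Python, from station import move_to, line_to, move_joints, move_gripper, hold, inverse_kinematics, observe, capture, IKError, job_done, grip_point_offset gives the robot as it stands. Calls block until the motion is done:
- move_to(position, orientation): joint-space move of the TCP to a pose.
- line_to(position, frame=None, velocity=0.15): straight line of the TCP; frame=None keeps the orientation; velocity is the mean speed in m/s.
- move_joints(angles): joint-space move.
- move_gripper(opening): finger opening in m; the grip force is fixed at half the most; returns when the fingers have stopped.
- hold(seconds).
- inverse_kinematics(position, orientation): joint angles nearest the present ones, or None.
- observe(): the state.
- capture(name): name is "scene" or "top" or "wrist"; returns a dict with "frame" (420x560x3 uint8, red, green, blue), "camera_matrix" (3x3 intrinsics, pixels), "camera_from_world" (4x4, takes a point from world to camera coordinates). Camera axes: x right, y up, looking along -z (the intrinsics and any distortion apply to the point x, -y, -z); pixel columns grow to the right and rows downward; lengths in m; the calibration is good to about 2 mm. A picture is of the moment at which its call begins. There is no depth.
A pose or a line that the arm cannot do raises IKError and nothing moves.
- job_done(): hands the job in; it is judged then, once.
The state is a dict: "time_s": time; "qpos": joint angles; "qvel": joint speeds; "effort": joint torques, N m; "ee_pos": TCP position; "orientation": TCP orientation; "force": force on the tool from outside, world axes, zero at the start; "ft_torque": the same for the moment, N m; "gripper_width": finger opening in m; "gripper_force": force on a finger pad.
Only numpy, scipy, OpenCV 4.12 (cv2) and the standard library are available. Lean on these libraries where they do the work, as an engineer would, in place of code of your own. Each camera call takes 0.05 s, during which the arm holds its last target. There are 200 camera calls.

## Task

Make up the two wheel kits from the stock in the middle of the bench. In the blue tray, lay the grey stone wheel flat in the middle of the round pad, stand the brass flange, hub up, on the middle of that wheel, and lay the green dressing stick on the long pad, along it; in the orange tray, lay the white wheel flat in the middle of the round pad and the pink dressing stick on the long pad, along it. Set the wheels down without dropping them, and leave the black rubber wheel where it lies.

Things in the scene. Friction and masses are not known exactly. Their poses are not given: they have to be found in the camera images.
- tray_orange: Orange plastic kit tray, fixed to the bench, 160 (x) by 230 (y) mm; floor 4 mm thick, so its inside lies 4 mm above the bench; rim 5 mm wide, its top 12 mm above the bench. Origin: centre of the underside, on the bench. Two flat black pads are marked on its floor (no height of their own): a round pad of 64 mm diameter centred at x 0, y +45 mm, and a long pad 100 (along x) by 30 mm centred at x 0, y -55 mm in the tray's own axes.
- stone_wheel_mid (a point): Grey stone grinding wheel, about 130 g, a plain disc 56 mm in diameter and 22 mm thick, lying flat and loose on the bench, with a small metal bush in the middle. The point is its centre, 11 mm above its underside; z is the disc's axis.
- white_wheel_mid (a point): White polishing wheel, about 70 g, a plain disc 56 mm in diameter and 22 mm thick, lying flat and loose on the bench, with a small metal bush in the middle. The point is its centre, 11 mm above its underside; z is the disc's axis.
- rubber_wheel_mid (a point): Black rubber wheel, not needed and to be left alone, a plain disc 56 mm in diameter and 22 mm thick, lying flat and loose on the bench, with a small metal bush in the middle. The point is its centre, 11 mm above its underside; z is the disc's axis.
- flange_mid (a point): Brass clamping flange, about 120 g: a round foot 40 mm in diameter and 8 mm thick with a hub 24 mm in diameter standing 16 mm above it, 24 mm high in all; stands loose on its foot, hub up. The point is its centre, 12 mm above its underside; z is its axis.
- green_stick_mid (a point): Dark green dressing stick, a loose plain bar 90 (x) by 22 (y) by 20 (z) mm, lying flat. The point is its centre, 10 mm above its underside; x runs along its length.
- pink_stick_mid (a point): Pink dressing stick, a loose plain bar 90 (x) by 22 (y) by 20 (z) mm, lying flat. The point is its centre, 10 mm above its underside; x runs along its length.
- tray_blue: Blue plastic kit tray, fixed to the bench, 160 (x) by 230 (y) mm; floor 4 mm thick, so its inside lies 4 mm above the bench; rim 5 mm wide, its top 12 mm above the bench. Origin: centre of the underside, on the bench. Two flat black pads are marked on its floor (no height of their own): a round pad of 64 mm diameter centred at x 0, y +45 mm, and a long pad 100 (along x) by 30 mm centred at x 0, y -55 mm in the tray's own axes.
There are look-alikes about, which are no part of the job. Leave any purple look-alike of the part that bears stone_wheel_mid alone.

How it is judged:
At the end, for the whole second after the job is handed in: Wheels flat on their trays' round pads and sticks along the long pads, centres within 12 mm in the tray's x and y, sticks within 0.25 rad; flange upright on the stone wheel within 10 mm of its centre; black wheel within 15 mm of its start; all released and at rest (x of stone_wheel_mid in the frame of tray_blue between -0.012 and 0.012 m and y of stone_wheel_mid in the frame of tray_blue between 0.033 and 0.057 m and height (world z) of each of stone_wheel_mid, white_wheel_mid below 0.021 m and angle between each of stone_wheel_mid, white_wheel_mid, flange_mid's own z axis and vertical below 0.15 rad and x of green_stick_mid in the frame of tray_blue between -0.012 and 0.012 m and y of green_stick_mid in the frame of tray_blue between -0.067 and -0.043 m and height (world z) of each of green_stick_mid, pink_stick_mid below 0.02 m and angle between the x axis of green_stick_mid and the x axis of tray_blue, either way round below 0.25 rad and x of white_wheel_mid in the frame of tray_orange between -0.012 and 0.012 m and y of white_wheel_mid in the frame of tray_orange between 0.033 and 0.057 m and x of pink_stick_mid in the frame of tray_orange between -0.012 and 0.012 m and y of pink_stick_mid in the frame of tray_orange between -0.067 and -0.043 m and angle between the x axis of pink_stick_mid and the x axis of tray_orange, either way round below 0.25 rad and horizontal distance between flange_mid and stone_wheel_mid below 0.01 m and height (world z) of flange_mid between 0.033 and 0.043 m and linear speed of each of stone_wheel, white_wheel, flange, green_stick, pink_stick below 0.02 m/s and distance of rubber_wheel_mid from where it was at the start of the episode below 0.015 m); the robot touches nothing.
It fails at once if the grey stone wheel is dropped (it falls onto bench or tray faster than 0.8 m/s, as from more than 3 cm) (height (world z) of stone_wheel_mid below 0.05 m and linear speed of stone_wheel above 0.8 m/s).
It fails at once if the white wheel is dropped (it falls onto bench or tray faster than 0.8 m/s, as from more than 3 cm) (height (world z) of white_wheel_mid below 0.05 m and linear speed of white_wheel above 0.8 m/s).
It fails at once if the black rubber wheel is moved by more than 15 mm (distance of rubber_wheel_mid from where it was at the start of the episode above 0.015 m).
It also fails if it takes over 128 s, if anything falls off the work surface, if the arm or the gripper's body presses on something with over 40 N, if the wrist force passes 120 N, or if a joint passes its speed limit or range.

## Working session

There is one attempt and no reset: what is moved stays moved. The work goes in short steps, each a Python script; the robot and the scene stay as the last script left them, time stands still between calls to the robot, and variables do not carry over. Pictures are saved under pics/ and viewed, at most 14 in all, crops included, and the job is handed in when it is done.

```bash
mkdir -p pics; ls; python3 - <<'E'
from station import *
import cv2,numpy as np
for n in("top","scene"):
    c=capture(n); cv2.imwrite(f"pics/{n}0.png",c["frame"][:,:,::-1]); np.savez(f"{n}0.npz",**c)
    print(c["camera_matrix"],c["camera_from_world"],[k for k in c])
o=observe();print(o["time_s"],o["ee_pos"],o["orientation"],o["gripper_width"],grip_point_offset)
E
```

```text
pics
[[415.11494385   0.         272.88912866]
 [  0.         415.11494385 204.53572962]
 [  0.           0.           1.        ]] [[-0.01840948 -0.99981387 -0.00577183  0.02073236]
 [ 0.9956576  -0.01885922  0.0911607  -0.59734586]
 [-0.09125259 -0.00406855  0.99581947 -0.81536804]
 [ 0.          0.          0.          1.        ]] ['frame', 'camera_matrix', 'camera_from_world']
[[415.3259903    0.         280.23719397]
 [  0.         415.3259903  206.51940158]
 [  0.           0.           1.        ]] [[-7.91648089e-01  6.10977257e-01 -3.06033348e-04  4.98223666e-01]
 [-4.35152023e-01 -5.63478192e-01  7.02235747e-01  2.22954388e-01]
 [ 4.28877627e-01  5.56056758e-01  7.11944424e-01 -1.27065611e+00]
 [ 0.00000000e+00  0.00000000e+00  0.00000000e+00  1.00000000e+00]] ['frame', 'camera_matrix', 'camera_from_world']
0.1 [ 0.23610955 -0.57807733  0.23801947] [-3.08117625e+00 -6.05197458e-01  6.51766463e-04] 0.08825103706514834 0.0187
```

View pics/top0.png

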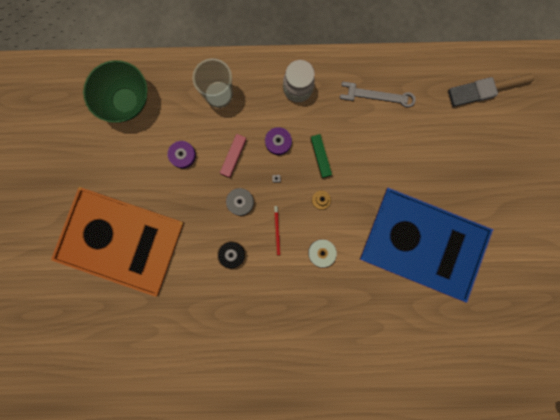

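View pics/scene0.png

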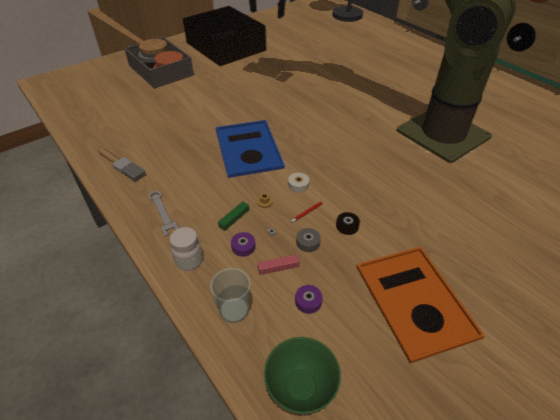

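The top view shows the candidates for the stone wheel as grey (239,201), purple (181,154) and (278,140), and black (231,255). Grey fits the description. The white wheel is at (322,253), not the white jar at (300,75). The flange is at (322,200), not the nut at (276,178). The green stick is at (321,157), not the bowl at (117,92). The pink stick is at (233,157), not the red pencil at (277,232). The trays are orange (118,242) and blue (426,245).

```bash
cat > vis.py <<'E'
import cv2,numpy as np
def bp(c,uv,z):
    K,T=c["camera_matrix"],c["camera_from_world"]; R=T[:3,:3]
    C=-R.T@T[:3,3]
    d=R.T@(np.array([1,-1,-1])*(np.linalg.inv(K)@[uv[0],uv[1],1]))
    return (C+d*(z-C[2])/d[2])
def proj(c,p):
    K,T=c["camera_matrix"],c["camera_from_world"]
    q=K@((T[:3,:3]@p+T[:3,3])*[1,-1,-1]); return q[:2]/q[2]
def blob(mask,seed,r):
    """component nearest the seed within r px"""
    m=np.zeros_like(mask,np.uint8); u,v=seed
    cv2.circle(m,(u,v),r,1,-1); m&=mask.astype(np.uint8)
    n,l,s,ce=cv2.connectedComponentsWithStats(m)
    i=1+np.argmax(s[1:,4]); cs,_=cv2.findContours((l==i).astype(np.uint8),0,2)
    return cv2.convexHull(max(cs,key=cv2.contourArea))
E
cat > m0.py <<'E'
from vis import *
c=dict(np.load("top0.npz")); f=c["frame"].astype(int); hsv=cv2.cvtColor(c["frame"],cv2.COLOR_RGB2HSV).astype(int)
R,G,B=f[...,0],f[...,1],f[...,2]; H,S,V=[hsv[...,i] for i in range(3)]
print("cam",-c["camera_from_world"][:3,:3].T@c["camera_from_world"][:3,3])
for n,p in dict(grey=(231,194),white=(316,246),black=(231,245),flange=(317,203),green=(321,157),pink=(233,157),pado=(98,234),wood=(255,215)).items(): print(n,f[p[1],p[0]],hsv[p[1],p[0]])
A=[("stone",(239,201),20,S<70,.011),("white",(322,253),20,(S<90)&(V>110),.011),("black",(231,255),20,V<45,.011),
("flange",(322,200),16,(S>150)&(V>110),.008),("green",(321,157),30,G>R+15,.010),("pink",(233,157),30,B>G+5,.010),
("opR",(98,234),24,V<45,.004),("opL",(143,250),32,V<45,.004),("bpR",(405,236),24,V<45,.004),("bpL",(451,255),32,V<45,.004)]
img=c["frame"][:,:,::-1].copy(); img=cv2.resize(img,None,fx=3,fy=3,interpolation=cv2.INTER_CUBIC)
P={}
for n,s,r,m,z in A:
    h=blob(m,s,r); (uv,(w,hh),a)=cv2.minAreaRect(h); mo=cv2.moments(h); ct=(mo['m10']/mo['m00'],mo['m01']/mo['m00'])
    box=cv2.boxPoints((uv,(w,hh),a)); L=[bp(c,b,z)[:2] for b in box]
    e=[L[1]-L[0],L[2]-L[1]]; e.sort(key=np.linalg.norm)
    P[n]=bp(c,ct,z); print(n,np.round(ct,1),P[n].round(4),"size",[round(np.linalg.norm(x)*1e3) for x in e],"yaw",round(np.arctan(e[1][1]/e[1][0]),3))
    cv2.polylines(img,[(h*3+1).astype(np.int32)],True,(0,255,255),1)
for t in "ob":
    d=(P[t+"pR"]-P[t+"pL"])[:2]; print(t,"pad distance",np.linalg.norm(d),"tray yaw",np.arctan2(-d[0],d[1]))
cv2.imwrite("pics/seg.png",img[330:840,480:1080])
E
python3 m0.py
```

```text
cam [0.52072918 0.00614566 0.8665335 ]
grey [99 94 84] [20 39 99]
white [160 164 143] [ 36  33 164]
black [27 25 24] [10 28 27]
flange [120  86  39] [ 17 172 120]
green [33 83 43] [ 66 154  83]
pink [158  94  93] [  0 105 158]
pado [19 15 14] [ 6 67 19]
wood [129  96  61] [ 15 134 129]
stone [239.5 201.6] [0.6065 0.0786 0.011 ] size [53, 56] yaw 0.766
white [322.1 252.9] [ 0.4979 -0.0891  0.011 ] size [57, 57] yaw 0.762
black [231.4 254.8] [0.4973 0.0966 0.011 ] size [52, 52] yaw 1.092
flange [321.  199.7] [ 0.6075 -0.0905  0.008 ] size [38, 39] yaw -0.805
green [320.9 155.8] [ 0.6998 -0.0927  0.01  ] size [21, 90] yaw 0.245Traceback (most recent call last):
  File "m0.py", line 12, in <module>
    h=blob(m,s,r); (uv,(w,hh),a)=cv2.minAreaRect(h); mo=cv2.moments(h); ct=(mo['m10']/mo['m00'],mo['m01']/mo['m00'])
  File "vis.py", line 15, in blob
    i=1+np.argmax(s[1:,4]); cs,_=cv2.findContours((l==i).astype(np.uint8),0,2)
        ~~~~~~~~~^^^^^^^^^
    return _wrapfunc(a, 'argmax', axis=axis, out=out, **kwds)
    return bound(*args, **kwds)
ValueError: attempt to get argmax of an empty sequence
```

```bash
sed -i 's/B>G+5/B>G-14/' m0.py; python3 m0.py | tail -9
```

```text
flange [321.  199.7] [ 0.6075 -0.0905  0.008 ] size [38, 39] yaw -0.805
green [320.9 155.8] [ 0.6998 -0.0927  0.01  ] size [21, 90] yaw 0.245
pink [232.9 155.7] [0.7035 0.0915 0.01  ] size [26, 92] yaw -0.41
opR [ 97.7 233.8] [0.5456 0.3748 0.004 ] size [56, 58] yaw -0.785
opL [142.9 249.6] [0.5113 0.2803 0.004 ] size [25, 95] yaw -0.332
bpR [404.8 235.9] [ 0.5295 -0.262   0.004 ] size [58, 58] yaw 1.552
bpL [450.4 254.2] [ 0.4903 -0.3539  0.004 ] size [26, 97] yaw -0.401
o pad distance 0.1005443202830932 tray yaw -0.34850779442988683
b pad distance 0.09990611832965934 tray yaw -0.4037450316751298
```

View pics/seg.png

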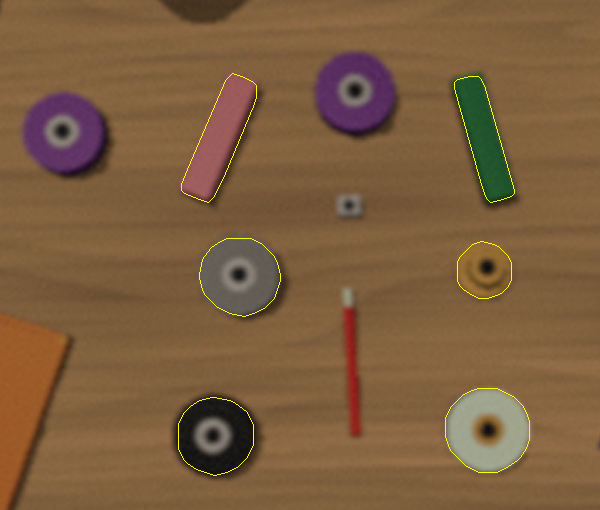

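The overlay outlines stone, flange, white, green, pink and black cleanly, and the sizes and the 100 mm pad distances match the description. Next I pick the stone wheel.

```bash
cat > rob.py <<'E'
from station import *
from vis import *
from scipy.spatial.transform import Rotation as Rt
UP=0.13
TR={"o":(.5456,.3748,.5113,.2803,-.345),"b":(.5295,-.262,.4903,-.3539,-.403)}
def ori(psi): return (Rt.from_euler("z",psi)*Rt.from_euler("x",np.pi)).as_rotvec()
def st(msg):
    o=observe(); print(msg,"t%.1f"%o["time_s"],o["ee_pos"].round(4),"w%.4f"%o["gripper_width"],"gf",np.round(o["gripper_force"],1),"F",np.round(o["force"],1))
def pick(xy,psi,op,z,rise=UP):
    move_gripper(op); move_to([*xy,UP],ori(psi))
    line_to([*xy,z+.03],velocity=.2); line_to([*xy,z],velocity=.08); st("at")
    move_gripper(0.0); st("gripped"); line_to([*xy,z+.02],velocity=.06); line_to([*xy,rise],velocity=.2); hold(.2); st("lifted")
def place(xy,psi,op,z):
    move_to([*xy,UP],ori(psi)); line_to([*xy,z+.03],velocity=.2); line_to([*xy,z],velocity=.04); hold(.2); st("down")
    move_gripper(op); hold(.2); line_to([*xy,z+.04],velocity=.1); line_to([*xy,UP],velocity=.25); st("released")
def snap(cam,name):
    c=capture(cam); np.savez(name+".npz",**c); cv2.imwrite(f"pics/{name}.png",c["frame"][:,:,::-1]); return c
E
python3 - <<'E'
from rob import *
for xy,p in [((.6065,.0786),0),((.5295,-.262),-.4),((.5456,.3748),-.345),((.7035,.0915),-.41),((.6998,-.0927),.245),((.4903,-.3539),-.403)]:
    q=inverse_kinematics([*xy,.005],ori(p)); print(None if q is None else np.round(q,2))
pick((.6065,.0786),0,.075,.004)
E
```

```text
[-0.25  1.01  0.08  1.74 -0.17  0.4  -1.62]
[ 0.35  0.99  0.05  1.8  -0.12  0.35 -1.48]
[-0.99  1.16  0.65  1.59 -0.97  0.74 -1.79]
[-0.29  1.11  0.21  1.41 -0.31  0.66 -1.93]
[ 0.08  1.09 -0.02  1.41  0.04  0.64 -1.29]
[ 0.53  1.    0.04  1.76 -0.1   0.38 -1.34]
at t4.3 [0.6062 0.0786 0.0035] w0.0751 gf 0.0 F [-0.3 -0.4  0.2]
gripped t4.8 [0.6068 0.0784 0.0044] w0.0554 gf 30.0 F [ 0.2 -1.7  1.4]
lifted t6.1 [0.6055 0.0785 0.1284] w0.0554 gf 30.0 F [-0.6 -0.1 -1.4]
```

```bash
python3 - <<'E'
from rob import *
place((.5295,-.262),-.403,.075,.0085)
pick((.6075,-.0905),0,.045,.0105)
snap("scene","s1")
E
```

```text
down t9.2 [ 0.5297 -0.2621  0.0084] w0.0555 gf 30.0 F [ 0.2 -0.1 -1.7]
released t10.9 [ 0.5294 -0.2619  0.1302] w0.0748 gf 0.0 F [ 0.5  0.2 -0.1]
at t13.4 [ 0.6072 -0.0904  0.0101] w0.0451 gf 0.0 F [ 0.5 -1.1  1.5]
gripped t13.8 [ 0.6078 -0.0908  0.0109] w0.0229 gf 30.0 F [-0.9 -1.1  2.3]
lifted t15.2 [ 0.6064 -0.0903  0.1284] w0.0227 gf 30.0 F [-1.8  0.1 -2. ]
```

View pics/s1.png

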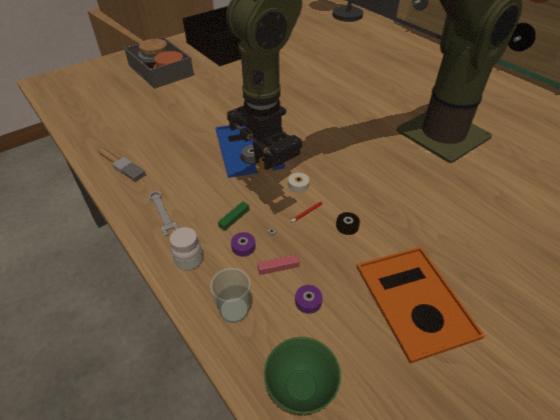

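The scene view shows the stone wheel in the blue tray at (248,153), and the flange has left its spot. I'll check the wheel's position and the flange in the grip.

```bash
python3 - <<'E'
from rob import *
a=snap("top","t1"); b=snap("wrist","w1")
cv2.imwrite("pics/tw1.png",cv2.resize(np.vstack([a["frame"],b["frame"]])[:,:,::-1],(400,600)))
cv2.imwrite("pics/tw1.png",np.hstack([cv2.resize(a["frame"][160:320,280:500],(400,300)),cv2.resize(b["frame"],(400,300))])[:,:,::-1])
E
```

```text
(no output)
```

View pics/tw1.png

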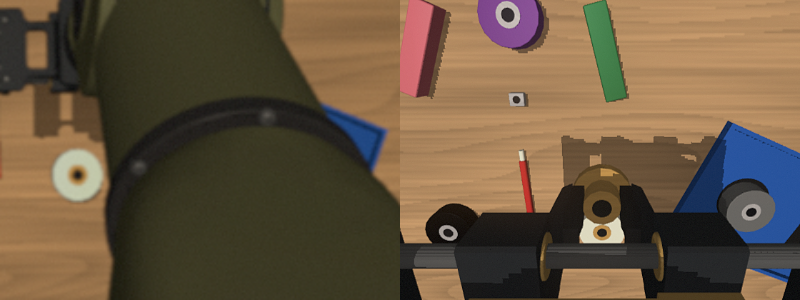

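The top view of the tray is blocked by the arm. The wrist view shows the flange upright between the fingers, and the stone wheel with its bush at about (490,297) in wrist pixels. I'll measure from there.

```bash
python3 - <<'E'
from vis import *
c=dict(np.load("w1.npz")); f=c["frame"]; h=cv2.cvtColor(f,cv2.COLOR_RGB2HSV).astype(int)
print("stone bush seen",bp(c,(490,297),.026).round(4))
for p in [(.5295,-.262)]:print("expect px",proj(c,np.array([*p,.026])).round(1))
for n,p in [("white",(.4979,-.0891,.022)),("green",(.6998,-.0927,.02)),("black",(.4973,.0966,.022))]: print(n,proj(c,np.array(p)).round())
# flange hub top centre seen approx at (601-400,207)*1.4
print("hub top hole at z .128+.0135",bp(c,(281,291),.128+.0135).round(4))
cv2.imwrite("pics/w1c.png",cv2.resize(f[220:360,220:560],None,fx=2.3,fy=2.3)[:,:,::-1])
E
```

```text
stone bush seen [ 0.5297 -0.2609  0.026 ]
expect px [491.2 297.2]
white [281. 326.]
green [286.  76.]
black [ 66. 327.]
hub top hole at z .128+.0135 [ 0.6077 -0.0894  0.1415]
```

View pics/w1c.png

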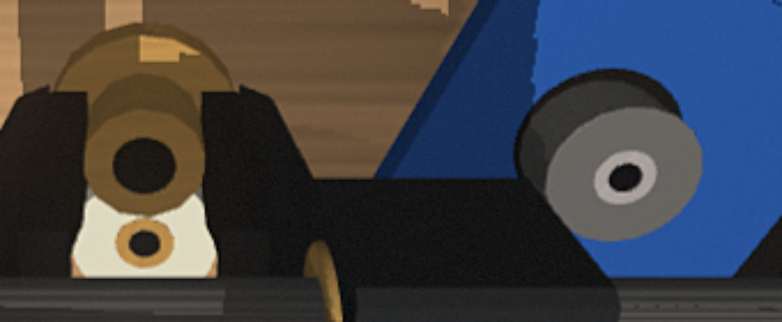

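The crop shows the flange gripped square on its hub and the wheel lying flat at the expected spot, within about 1 mm.

```bash
python3 - <<'E'
from rob import *
place((.5295,-.2615),-.403,.045,.0375)
pick((.6998,-.0927),.245,.05,.004)
place((.4903,-.3539),-.403,.045,.0085)
pick((.4979,-.0891),0,.075,.004)
E
```

```text
down t17.6 [ 0.5296 -0.2616  0.0376] w0.0231 gf 30.0 F [-0.7  0.1 -1.4]
released t19.3 [ 0.5298 -0.2616  0.1303] w0.0449 gf 0.0 F [ 0.2  0.  -1.2]
at t21.7 [ 0.6995 -0.0926  0.0035] w0.0498 gf 0.0 F [ 0.   0.4 -0. ]
gripped t22.2 [ 0.7001 -0.0929  0.0044] w0.0213 gf 30.0 F [-0.  -0.5  1.6]
lifted t23.6 [ 0.6987 -0.0926  0.1281] w0.0221 gf 30.0 F [ 0.6 -0.6 -0.6]
down t26.5 [ 0.4904 -0.354   0.0084] w0.0217 gf 30.0 F [-0.4  0.1 -0.8]
released t28.3 [ 0.4902 -0.3538  0.1302] w0.0451 gf 0.0 F [ 0.8  1.  -0.3]
at t31.1 [ 0.4976 -0.089   0.0036] w0.0747 gf 0.0 F [ 0.3 -0.2 -0.3]
gripped t31.5 [ 0.4981 -0.0892  0.0043] w0.0550 gf 30.0 F [ 0.5 -0.   1.9]
lifted t32.9 [ 0.4971 -0.089   0.1288] w0.0553 gf 30.0 F [ 0.6 -0.3 -0.1]
```

```bash
python3 - <<'E'
from rob import *
place((.5456,.3748),-.345,.075,.0085)
pick((.7035,.0915),-.41,.05,.004)
place((.5113,.2803),-.345,.045,.0085)
move_to([.5,.0,.3],ori(0)); move_joints([1.217,.689,-.195,1.565,.157,.902,-.215]); st("end")
a=snap("top","t2"); b=snap("scene","s2")
cv2.imwrite("pics/f.png",np.vstack([cv2.resize(a["frame"][90:310,40:520],(600,275)),cv2.resize(b["frame"][100:370,180:500],(380,320)) .repeat(1,0)[:, :].copy() if 0 else cv2.copyMakeBorder(cv2.resize(b["frame"][100:370,180:500],(380,320)),0,0,0,220,0)])[:,:,::-1])
E
```

```text
down t36.3 [0.5458 0.3749 0.0084] w0.0555 gf 30.0 F [ 0.   0.  -0.3]
released t38.0 [0.5454 0.3749 0.1303] w0.0748 gf 0.0 F [-1.7 -0.7 -1.5]
at t40.9 [0.7032 0.0914 0.0035] w0.0500 gf 0.0 F [1.3 1.1 0.6]
gripped t41.5 [0.7036 0.0912 0.0043] w0.0217 gf 30.0 F [-0.3  0.5  1.6]
lifted t42.8 [0.7023 0.0915 0.1281] w0.0218 gf 30.0 F [ 1.   0.4 -0.7]
down t45.6 [0.5114 0.2803 0.0084] w0.0217 gf 30.0 F [ 0.7 -0.3 -0.9]
released t47.3 [0.5111 0.2804 0.1301] w0.0448 gf 0.0 F [ 0.5 -0.2 -0.3]
end t50.9 [ 0.2384 -0.578   0.239 ] w0.0450 gf 0.0 F [ 0.5 -0.3 -0.4]
```

View pics/f.png

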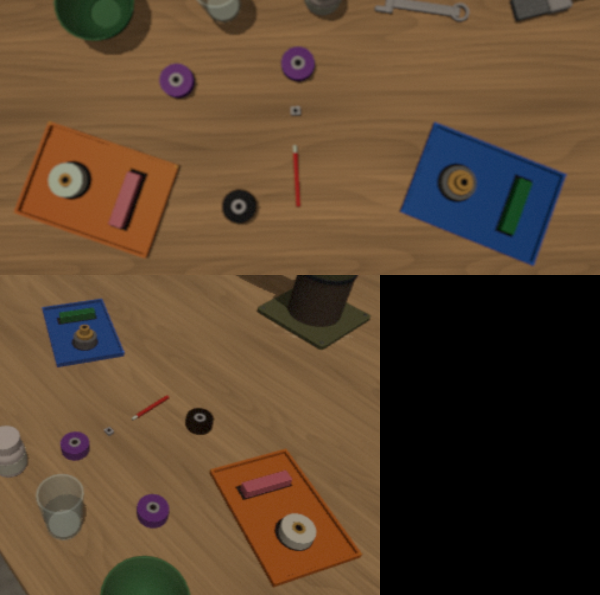

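Both trays are filled. The pink stick, at (126,198), looks offset on its pad, so I'll measure everything before handing in.

```bash
python3 - <<'E'
from rob import *
c=dict(np.load("t2.npz")); f=c["frame"].astype(int); hsv=cv2.cvtColor(c["frame"],cv2.COLOR_RGB2HSV).astype(int)
R,G,B=f[...,0],f[...,1],f[...,2]; H,S,V=[hsv[...,i] for i in range(3)]
A=[("white","o",(95,234),22,(S<110)&(V>100),.026),("pink","o",(141,250),32,(B>G-14)&(R>100)&(S<150),.022),("green","b",(452,255),32,(G>R+15)&(G>B+8),.022),
("flange","b",(407,236),18,(R>B+40),.035),("stone","b",(405,236),22,(S<75)&(V>60)|(R>B+40),.026),("black","",(231,255),20,V<45,.011)]
for n,t,s,r,m,z in A:
    (ct,wh,a)=cv2.minAreaRect(blob(m,s,r)); p=bp(c,ct,z)[:2]
    if t:
        T=TR[t]; yw=T[4]; o=np.array(T[:2])-Rt.from_euler("z",yw).as_matrix()[:2,1]*.045
        L=Rt.from_euler("z",-yw).as_matrix()[:2,:2]@(p-o)
    else: L=p
    print(n,np.round(ct,1),np.round(wh,1),L.round(4))
E
```

```text
white [ 92.  233.5] [26.2 27.6] [-0.0006  0.0471]
pink [138.9 249.6] [10.5 45.2] [-0.0008 -0.0532]
green [451.4 254.3] [13.3 45.7] [-0.0019 -0.0496]
flange [408.  235.5] [19. 20.] [-0.001   0.0482]
stone [407.1 235.7] [26.6 26.2] [-0.0008  0.0472]
black [231.3 254.9] [25.5 25.5] [0.4972 0.0967]
```

```bash
python3 -c "
from station import *
print(job_done())"
```

```text
the job is handed in; nothing more can be done
None
```

I made up both wheel kits and handed the job in at about 51 s of the 128 s allowed; the final measurements put every part inside its tolerance and the black wheel within about 0.2 mm of its start, though the hand-in returned no verdict.

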